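Pipettor held over the sample vial

TASK

Slide the round-footed vial holder along the bench, without lifting or tipping it, until its foot sits inside the printed ring on the white card. Then take the pipettor (the round one with a plunger button on top, not the square-headed probe) out of its stand, carry it over the row of bottles without touching them, and finish while still holding it, upright and steady over the vial, its tip centred over the opening and one to two centimetres above the rim, ready to dispense. Do not set it down or let go, never touch the vial or its foot with the pipettor, and leave the probe, the bottles and the other things on the bench where they are.

Things in the scene. Friction and masses are not known exactly. Their poses are not given: they have to be found in the camera images.
- receiver: vial holder, loose, about 0.45 kg: round steel foot 100 mm across and 28 mm high (upright side up to 26 mm), a black collar 42 mm across on it up to 40 mm, and in the collar a white open vial 30 mm across up to 80 mm. Origin at the centre of the foot's underside, z up. Friction with the bench is moderate: a few newtons push it, and it stops when no longer pushed
- vial_mouth (a point): centre of the vial's opening, level with its rim, 80 mm above the bench; the opening is 24 mm across
- mark: white card 160 mm square lying flat on the bench (1 mm, no obstacle to sliding) with a printed dark ring of 132 mm inner diameter; origin at the ring's centre. The holder starts to the left (+y) of it
- pipettor: hand pipettor, loose, 90 g, 178 mm long, round all along, standing in one of the two stands. Origin at the tip (lowest point), z along its length towards the button. From the tip: clear tip and shaft up to 18 mm across to 100 mm, collar 38 mm across from 100 to 108 mm (it rests on the stand's top), straight round grip 26 mm across from 108 to 160 mm, thin stem, plunger button 20 mm across from 171 to 178 mm. In the stand its tip is 10 mm above the bench
- probe: a different tool in the other stand, with the same collar and shaft but a block head 46 x 30 x 50 mm (from 108 to 158 mm above its tip); origin at its tip, z up. Not to be used
- stand_a: fixed upright tube, 46 mm across, 24 mm bore, 110 mm high, on a foot disc 68 mm across; holds one of the two tools. To take the tool lift it straight up by 100 mm. Origin at the centre of its underside
- stand_b: second stand, the same as stand_a; which tool stands in which changes
- rack: fixed rack with a row of four bottles, the obstacle between the stands and the card: 260 mm long along its own x, 64 mm wide along its own y, 120 mm high to the caps. Origin at the centre of its underside
- jar: bystander: white jar 68 mm across, 85 mm high; origin at the centre of its underside
- weight: bystander: steel knobbed weight 32 mm across, 44 mm high; origin at the centre of its underside
- pen: bystander: pen 140 x 10 x 10 mm lying along its own x; origin at the centre of its underside
- small_vial: bystander: capped vial 28 mm across, 50 mm high; origin at the centre of its underside
- stopper: bystander: rubber stopper 36 mm across, 46 mm high; origin at the centre of its underside
- beaker: bystander: glass beaker 64 mm across, 85 mm high; origin at the centre of its underside
Not all that is in view belongs to the job. Leave any pink or purple look-alike of the pipettor alone.

How it is judged:
By the outcome, as a careful person would: the job done as asked, in the order asked, and still so for the second after the job is handed in, while the arm keeps its last pose, push and grip.
It also fails if it takes over 64 s, if anything falls off the work surface, if the arm or the gripper's body presses on something with over 40 N, if the wrist force passes 120 N, or if a joint passes its speed limit or range.

ROBOT

A 6-joint arm with a two-finger parallel gripper is mounted at the origin on the work surface. World frame = base frame: x ahead of the robot, y to its left, z up, the work surface at z = 0. Lengths are in m, angles in rad, forces in N, time in s.
With the tool pointing down it reaches from about 0.4 to 0.825 m from the base axis. Payload 7 kg.
Tool frame: the origin (TCP) lies on the centre line of the jaws, within the pads' length; the fingertips stand arm.tip_reach ahead of it and the grasp point (between the pads) lies 5 mm behind it (arm.tip_reach is the distance from the TCP to the fingertips, in m); z points along the fingers, y is the line along which they close (so a half turn about z gives the same grasp; the last joint's range is limited). The gripper opens to 88 mm and grips with 3 to 60 N. Pads are 19 mm wide; open, the fingers measure 130 mm over their backs; the gripper's body (78 mm by 193 mm) begins 47 mm behind the grasp point.
Start: joints at [1.408, 0.359, 0.012, 0, -1.224, -0.288], TCP at [0.294, 0.608, 0.219] pointing down, gripper open.
Joint ranges: [-3.07, 3.07], [-1.43, 2.12], [-1.02, 1.25], [-3.03, 1.67], [-3.05, -0], [-3.03, 3.03]. Speed limits (rad/s): [2.39, 2.39, 3.01, 3.14, 3.14, 3.14].

INTERFACE

Orientations are given as [roll, pitch, yaw] about the fixed x, y, z axes, in that order (R = Rz(yaw) Ry(pitch) Rx(roll)).
In Python, from station import status, optics, order, arm gives the robot as it stands. The module is installed in compiled form; this text tells all that it offers.
- The arm moves only by the shell command python3 -m jog 'ROWS' [FORCE]. ROWS is JSON, a list of rows, each a list of 3 entries, a list of its own where there are three numbers: the gripper command: -1 is shut, 1 is fully open, values between are in proportion, then the shift along the tool's x, y, z in mm, then the turn about the tool's z in rad. A call has 1 to 20 rows; each row is the pose to reach, as a shift and turn from the pose commanded when the call began, along the tool's axes at that moment; what a row does not reach only later rows make up. A row lasts 1/8 s, in which the tool goes at most 62.5 mm and 10.7 degrees, less where a joint would pass 70% of its speed; a pose out of reach is approached as far as the arm can. A call with a gripper value outside its range is refused whole. The fingers move at their own pace and stop on an object; FORCE is the grip in N (left out, the last holds). Time passes only in rows, so rows that repeat a pose let the fingers close. It gives the time, the measured TCP pose, the force, the opening and the grip force at its end, in the units of the state.
- status.get_state(): the state, without advancing time (a new reading comes with each control period).
- optics.grab_frame(name): name is "side" or "top"; returns a dict with "color" (384x512x3 uint8, red, green, blue), "mtx" (3x3 intrinsics, pixels), "k1" (the pictures are not rectified: a ray, as slopes to the right and down, at radius r is drawn at 1 + k1 r^2 times it, then the intrinsics apply), "cam_to_world" (4x4, takes a point from camera to world coordinates). Camera axes: x right, y down, z forward; pixel columns grow to the right and rows downward; lengths in m; the calibration is good to about 2 mm. A picture is of the moment at which its call begins. There is no depth.
- order.job_done(): hands the job in; it is judged then, once.
The state is a dict: "t": time; "q": joint angles; "qd": joint speeds; "joint_efforts": joint torques, N m; "eef_pos": TCP position; "ee_rot": TCP orientation; "force": force on the tool from outside, world axes, zero at the start; "moment": the same for the moment, N m; "width": finger opening in m; "gripper_force": force on a finger pad.
Only numpy, scipy, OpenCV 4.12 (cv2) and the standard library are available. Lean on these libraries where they do the work, as an engineer would, in place of code of your own. Each camera call takes 0.05 s, during which the arm holds its last target. There are 200 camera calls.

## Working session

There is one attempt and no reset: what is moved stays moved. The work goes in short steps, Python scripts to look and compute and a shell command to move; the robot and the scene stay as the last step left them, time stands still between calls to the robot, and variables do not carry over. Pictures are saved under pics/ and viewed, at most 13 in all, crops included, and the job is handed in when it is done.

```bash
mkdir -p pics; cat > h.py <<'E'
import numpy as np, cv2
from station import status, optics, order, arm
def grab(n, save=None):
    f=optics.grab_frame(n)
    if save: cv2.imwrite(f'pics/{save}.png', f['color'][:,:,::-1])
    return f
def proj(f,P):
    P=np.atleast_2d(P); T=np.linalg.inv(f['cam_to_world']); c=P@T[:3,:3].T+T[:3,3]
    s=c[:,:2]/c[:,2:]; s=s*(1+f['k1']*(s**2).sum(1,keepdims=True))
    K=f['mtx']; return s@K[:2,:2].T+K[:2,2]
def unproj(f,uv,z):
    K=f['mtx']; d=np.linalg.solve(K[:2,:2],np.array(uv,float)-K[:2,2]); s=d.copy()
    for _ in range(20): s=d/(1+f['k1']*(s@s))
    r=f['cam_to_world'][:3,:3]@np.r_[s,1]; o=f['cam_to_world'][:3,3]
    return o+r*(z-o[2])/r[2]
E
python3 - <<'E'
from h import *
a=grab('side');b=grab('top')
for f,n in((a,'side0'),(b,'top0')):
    cv2.imwrite(f'pics/{n}.png',cv2.resize(f['color'][:,:,::-1],(800,600),interpolation=cv2.INTER_CUBIC))
    print(n,f['mtx'].tolist(),f['k1'],f['cam_to_world'].round(3).tolist())
s=status.get_state();print(s['t'],s['eef_pos'],s['ee_rot'],s['force'],s['width'],arm.tip_reach)
E
```

```text
side0 [[402.12819895238874, 0.0, 251.47445100486553], [0.0, 402.12819895238874, 191.31822055249327], [0.0, 0.0, 1.0]] 0.035983102945223 [[0.718, -0.507, 0.477, 0.121], [-0.696, -0.519, 0.496, -0.493], [-0.004, -0.688, -0.725, 0.755], [0.0, 0.0, 0.0, 1.0]]
top0 [[389.88731134588096, 0.0, 246.22661327153165], [0.0, 389.88731134588096, 199.9179898853691], [0.0, 0.0, 1.0]] 0.04341004076585721 [[-0.01, -0.986, 0.164, 0.438], [-1.0, 0.009, -0.006, 0.009], [0.005, -0.164, -0.986, 0.967], [0.0, 0.0, 0.0, 1.0]]
0.1 [0.29392483 0.60713237 0.21832168] [ 3.14010588e+00 -1.30915535e-04 -4.50898270e-01] [-0.09453565  0.33881825 -0.46749967] 0.08754203199990297 0.014
```

View pics/side0.png

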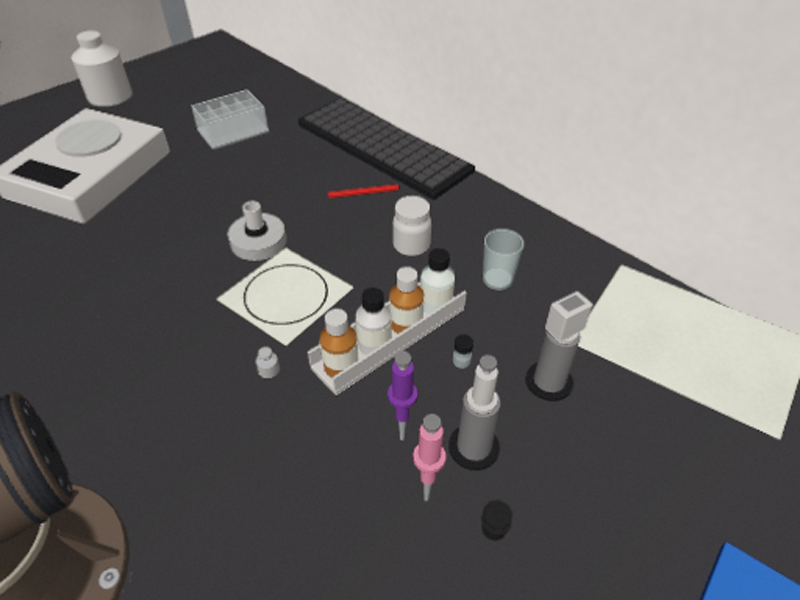

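View pics/top0.png

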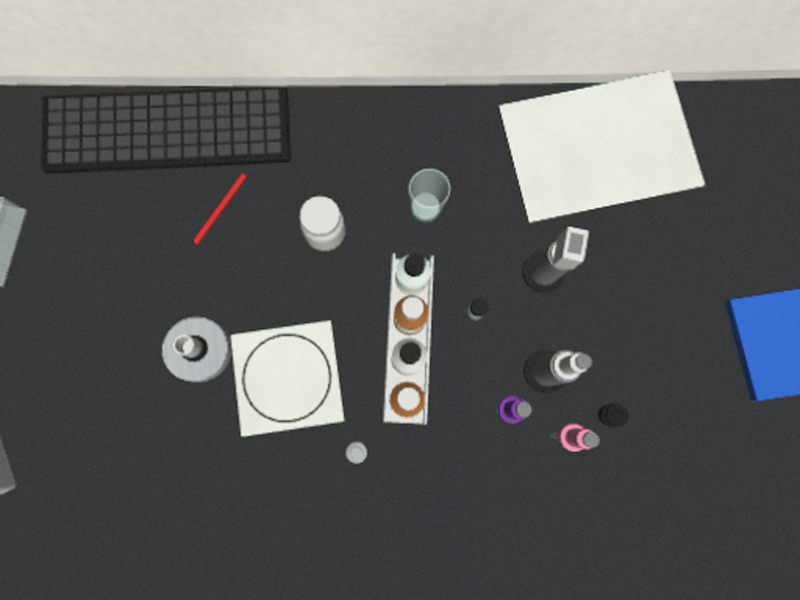

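The side view shows the pipettor candidates. The white-grey round one with a button, in the near stand, is at side (484,375) / top (570,365). The square-headed probe is at side (568,315) / top (572,248). The purple look-alike is at side (403,380) / top (515,409), and the pink one at side (430,440) / top (578,438). I choose the white-grey round one. The holder is at side (257,235) / top (195,349), and the ring is at side (286,294) / top (287,377).

```bash
python3 - <<'E'
from h import *
a=grab('side');b=grab('top')
U=lambda f,p,z:unproj(f,np.array(p)*.64,z)[:2].round(4).tolist()
print('ring',U(a,(286,294),.001),U(b,(287,377.5),.001))
print('foot',U(a,(257,234),.027),U(b,(195.5,349),.027))
print('mouth',U(a,(252,207),.08),U(b,(184,346),.08))
print('pip button',U(a,(488,362),.188),U(b,(581,361.5),.188))
print('pip collar',U(a,(481,402),.114),U(b,(565,367),.116))
print('stand foot pip',U(a,(474,447),.005),U(b,(546,371),.005))
print('probe top',U(a,(570,300),.168),U(b,(575,243),.168))
print('purple top',U(a,(403,360),.17),U(b,(524,409),.17),'tip',U(a,(402,438),0))
print('pink top',U(a,(431,424),.17),U(b,(591,440),.17),'tip',U(a,(427,499),0))
print('caps',[U(b,p,.12) for p in((414,265),(412,309),(410,353),(407,399))],[U(a,p,.12) for p in((439,258),(406,275),(373,297),(336,318))])
print('rack corners top',[U(b,p,.03) for p in((393,255),(433,257),(427,424),(385,422))])
print('smallvial',U(b,(478,307),.05),'weight',U(b,(356,452),.04),'stopper',U(b,(613,414),.046),'jar',U(b,(320,213),.085),'beaker',U(b,(430,186),.085))
im=a['color'][200:330,240:380,::-1]; cv2.imwrite('pics/crop1.png',cv2.resize(im,None,fx=4,fy=4,interpolation=cv2.INTER_CUBIC))
# refine: ring & foot in top by threshold
g=cv2.cvtColor(b['color'],cv2.COLOR_RGB2GRAY)
m=(g[190:290,95:150]>95).astype(np.uint8)
m=(g>95).astype(np.uint8); n,l,st,c=cv2.connectedComponentsWithStats(m)
for i in range(1,n):
    if st[i,4]>300 and st[i,1]>100: print('cc',st[i].tolist(),(c[i]/.64).round(1).tolist())
E
```

```text
ring [0.498, 0.1559] [0.4959, 0.1574]
foot [0.5388, 0.2872] [0.5397, 0.2945]
mouth [0.5441, 0.2946] [0.5385, 0.2952]
pip button [0.503, -0.2511] [0.5015, -0.2461]
pip collar [0.4995, -0.253] [0.4999, -0.247]
stand foot pip [0.502, -0.2523] [0.502, -0.2503]
probe top [0.6685, -0.2511] [0.6633, -0.2546]
purple top [0.446, -0.1719] [0.4424, -0.1748] tip [0.4446, -0.1731]
pink top [0.4063, -0.2547] [0.4029, -0.2579] tip [0.4055, -0.2576]
caps [[0.6469, -0.0393], [0.5831, -0.0354], [0.5209, -0.0315], [0.4575, -0.0263]] [[0.6465, -0.046], [0.586, -0.0373], [0.522, -0.0362], [0.4594, -0.03]]
rack corners top [[0.6856, -0.0115], [0.6818, -0.0747], [0.422, -0.0596], [0.4256, 0.0039]]
smallvial [0.5973, -0.1399] weight [0.3825, 0.0473] stopper [0.435, -0.3345] jar [0.7371, 0.0988] beaker [0.7783, -0.0677]
cc [261, 108, 28, 34, 662] [426.9, 192.8]
cc [192, 125, 29, 36, 814] [321.5, 222.6]
cc [0, 126, 17, 58, 544] [8.3, 233.0]
cc [351, 145, 26, 29, 470] [570.0, 249.0]
cc [245, 162, 33, 110, 2605] [408.1, 342.6]
cc [469, 185, 43, 71, 2366] [771.0, 340.8]
cc [104, 203, 43, 42, 1336] [194.7, 349.1]
cc [147, 205, 74, 75, 4357] [286.0, 377.8]
cc [352, 224, 27, 21, 382] [569.1, 365.0]
```

View pics/crop1.png

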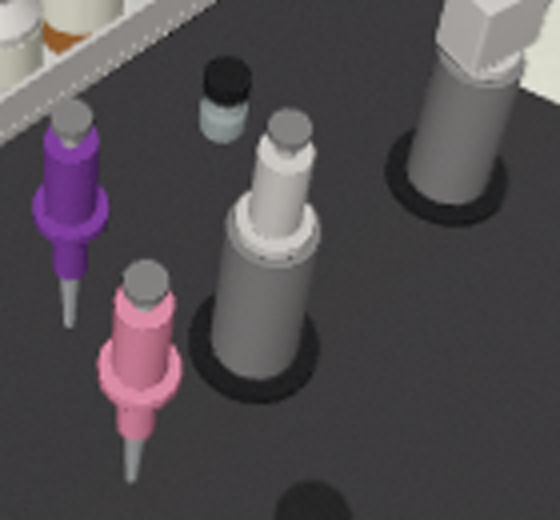

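The crop confirms the white-grey round pipettor with the button in its stand (crop (275,190)). The purple and pink look-alikes stand to its left, and the square-headed probe stands in the other stand. Estimates: ring (0.497, 0.157), holder (0.540, 0.293), pipettor (0.501, -0.250). I will hold the holder lightly by its collar and slide it, starting from above it.

```bash
python3 -m jog '[[1,[45,22,10],0],[1,[90,44,20],0],[1,[135,66,30],0],[1,[180,88,40],0],[1,[225,110,45],0],[1,[270,132,50],0],[1,[315,154,55],0],[1,[340,168,58],0],[1,[358,176,58],0],[1,[358,176,58],0],[1,[358,176,58],0]]' 6
python3 - <<'E'
from h import *
s=status.get_state();print(s['eef_pos'],s['ee_rot'])
a=grab('side');b=grab('top')
A=a['color'][110:190,110:220,::-1];B=b['color'][180:290,70:230,::-1]
A=cv2.resize(A,(440,320));B=cv2.resize(B,(465,320))
cv2.imwrite('pics/c2.png',np.hstack([A,B])[:, :800])
E
```

```text
t: 1.58
eef_pos: [0.5395, 0.2937, 0.1612]
ee_rot: [-3.141, 0.0, -0.45]
force: [0.1, -0.3, -0.8]
width: 0.0874
gripper_force: 0.0
[0.53947903 0.29371771 0.16122726] [-3.14139734e+00  2.10883713e-05 -4.50489269e-01]
```

View pics/c2.png

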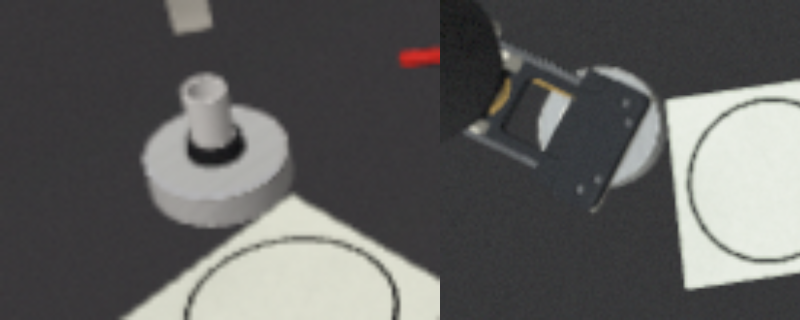

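The side crop shows the vial at (205,100) just under one fingertip at (190,15), and the top crop shows the gripper over the foot. It is aligned well enough, so I descend to the collar and grip lightly.

```bash
python3 -m jog '[[1,[0,0,30],0],[1,[0,0,60],0],[1,[0,0,85],0],[1,[0,0,105],0],[1,[0,0,114],0],[1,[0,0,114],0],[0.3,[0,0,114],0],[0.1,[0,0,114],0],[-0.1,[0,0,114],0],[-0.3,[0,0,114],0],[-0.3,[0,0,114],0],[-0.3,[0,0,114],0]]' 6
```

```text
t: 3.18
eef_pos: [0.5402, 0.2938, 0.0474]
ee_rot: [-3.14, -0.0, -0.451]
force: [1.0, 2.1, -0.9]
width: 0.0341
gripper_force: 1.0
```

```bash
python3 -m jog '[[-0.5,[0,0,0],0],[-0.5,[0,0,0],0],[-0.5,[0,0,0],0],[-0.5,[0,0,0],0]]' 6
python3 - <<'E'
from h import *
a=grab('side')
A=a['color'][100:190,100:220,::-1];A=cv2.resize(A,(720,540),interpolation=cv2.INTER_CUBIC)
cv2.imwrite('pics/c3.png',A)
E
```

```text
t: 3.68
eef_pos: [0.5398, 0.2933, 0.0473]
ee_rot: [-3.141, -0.0, -0.451]
force: [1.2, 3.0, -0.5]
width: 0.0301
gripper_force: 6.0
```

View pics/c3.png

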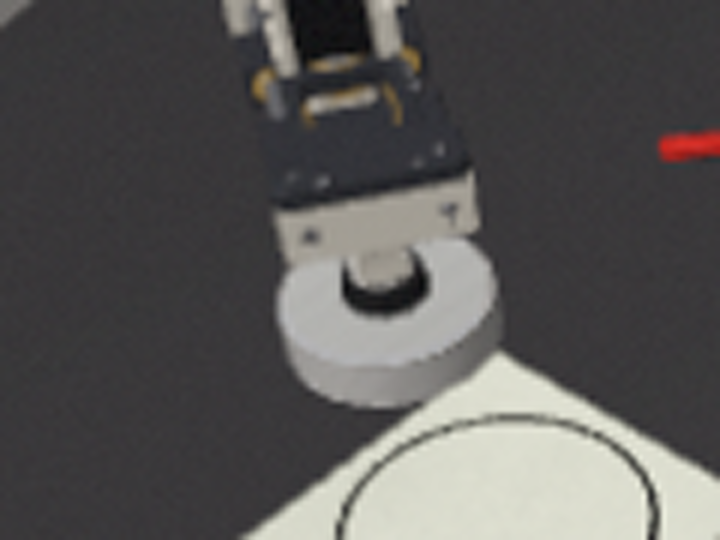

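The picture shows the fingers holding the vial just above the black collar at (385,280), with the foot flat on the bench and the ring to the lower right. Now I slide it slowly.

```bash
python3 -m jog '[[-0.5,[0,2,0],0],[-0.5,[1,8,0],0],[-0.5,[2,18,0],0],[-0.5,[4,28,0],0],[-0.5,[5,38,0],0],[-0.5,[7,48,0],0],[-0.5,[8,58,0],0],[-0.5,[10,68,0],0],[-0.5,[11,78,0],0],[-0.5,[13,88,0],0],[-0.5,[14,98,0],0],[-0.5,[16,108,0],0],[-0.5,[17,118,0],0],[-0.5,[19,128,0],0],[-0.5,[20,135,0],0],[-0.5,[20.5,139,0],0],[-0.5,[20.5,141,0],0],[-0.5,[20.5,141,0],0]]' 10
python3 - <<'E'
from h import *
a=grab('side');b=grab('top')
A=cv2.resize(a['color'][130:235,120:240,::-1],(400,350));B=cv2.resize(b['color'][180:290,120:240,::-1],(400,366))[:350]
cv2.imwrite('pics/c4.png',np.hstack([A,B]))
E
```

```text
t: 5.98
eef_pos: [0.4967, 0.1571, 0.0472]
ee_rot: [3.141, -0.0, -0.451]
force: [1.6, 1.3, 3.4]
width: 0.0301
gripper_force: 10.0
```

View pics/c4.png

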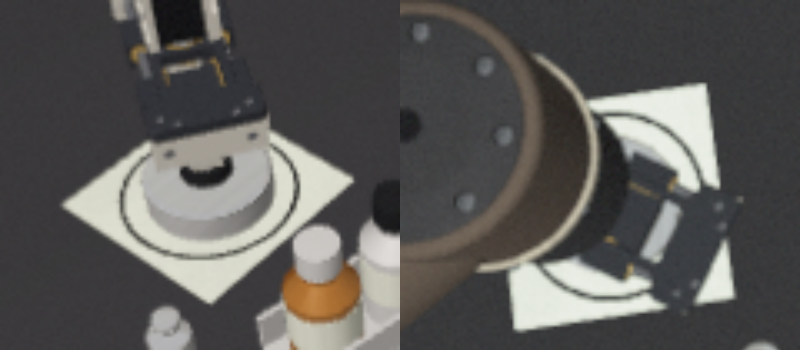

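The foot sits inside the ring: in the left crop the foot is at (205,190) and the ring is visible all round it. I release, rise and travel to above the pipettor.

```bash
python3 -m jog '[[0,[0,0,0],0],[0.5,[0,0,0],0],[1,[0,0,0],0],[1,[0,0,0],0],[1,[0,0,0],0],[1,[0,0,-15],0],[1,[0,0,-50],0],[1,[0,0,-95],0],[1,[0,0,-140],0],[1,[0,0,-180],0],[1,[0,0,-203],0],[1,[20,40,-203],0],[1,[40,80,-203],0],[1,[60,120,-203],0],[1,[80,160,-203],0]]' 10
python3 -m jog '[[1,[20,40,0],0],[1,[40,81,0],0],[1,[60,122,0],0],[1,[80,162,0],0],[1,[92,188,0],0],[1,[101,204,0],0],[1,[101,204,0],0],[1,[101,204,0],0]]' 10
python3 - <<'E'
from h import *
a=grab('side');b=grab('top')
A=cv2.resize(a['color'][130:330,120:390,::-1],(400,296));B=cv2.resize(b['color'][140:310,120:390,::-1],(400,252))
cv2.imwrite('pics/c5.png',np.vstack([cv2.resize(A,(800,592))]))
np.savez('f5.npz',a=a['color'],b=b['color'])
g=cv2.cvtColor(b['color'],cv2.COLOR_RGB2GRAY)
cv2.imwrite('pics/c5b.png',cv2.resize(b['color'][195:295,135:235,::-1],(600,600),interpolation=cv2.INTER_CUBIC))
E
```

```text
t: 7.95
eef_pos: [0.4987, -0.023, 0.2515]
ee_rot: [-3.141, -0.001, -0.45]
force: [0.5, -0.2, -0.2]
width: 0.0874
gripper_force: 0.0
t: 8.95
eef_pos: [0.501, -0.2487, 0.2505]
ee_rot: [-3.141, -0.0, -0.451]
force: [-0.9, 0.5, -0.0]
width: 0.0878
gripper_force: 0.0
```

View pics/c5.png

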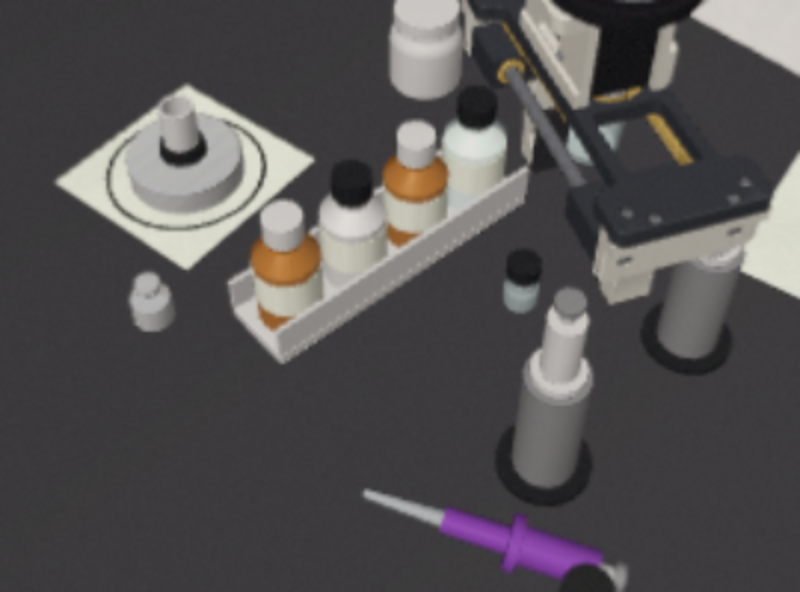

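View pics/c5b.png

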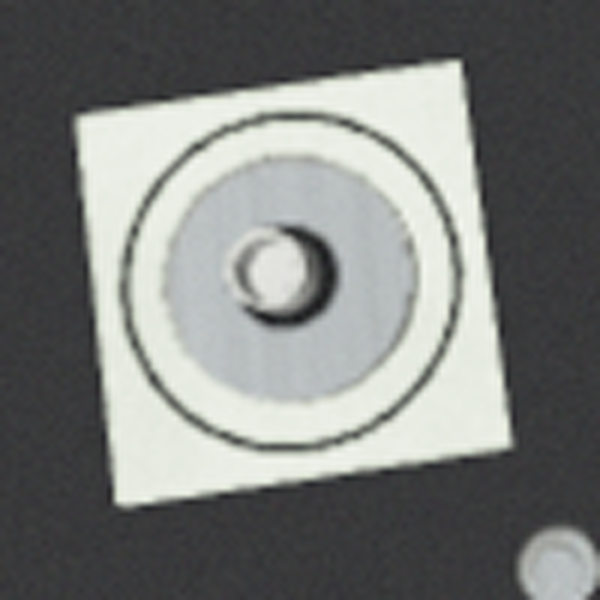

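Side crop: the holder is upright inside the ring at (185,165), and the pipettor is in its stand with its button at (570,303). The purple look-alike now lies on the bench by itself, well below my path. Top crop: the foot is at (291,279) in a ring centred at (292,280), so it is well centred, and the vial mouth is at about (267,269).

```bash
python3 - <<'E'
from h import *
a=grab('side');b=grab('top')
pa=lambda x,y:(120+x/2.963-.3,130+y/2.96-.3); pb=lambda x,y:(135+x/6-.4,195+y/6-.4)
print('mouth',unproj(a,pa(179,106),.08)[:2],unproj(b,pb(267,269),.08)[:2])
print('foot',unproj(b,pb(291,279),.027)[:2])
print('button',unproj(a,pa(570,301),.188)[:2],'collar',unproj(a,pa(560,372),.118)[:2])
c=a['color'].astype(int); m=((c[:,:,0]>200)&(c[:,:,1]<170)&(c[:,:,0]-c[:,:,1]>60)&(c[:,:,2]>120)); v=np.argwhere(m)
print('pink',len(v),v.mean(0) if len(v) else'', v.min(0) if len(v) else '',v.max(0) if len(v) else '')
c=b['color'].astype(int); m=((c[:,:,0]>180)&(c[:,:,0]-c[:,:,1]>60)&(c[:,:,2]>110)); v=np.argwhere(m)
print('pink top',len(v),v.mean(0) if len(v) else'')
E
```

```text
mouth [0.50093888 0.15490471] [0.49610263 0.15569622]
foot [0.49549937 0.15484328]
button [ 0.50317212 -0.25034842] collar [ 0.50164161 -0.2527979 ]
pink 58 [382.65517241 313.01724138] [380 288] [383 335]
pink top 282 [294.23404255 421.69148936]
```

```bash
python3 -m jog '[[1,[0,1,30],0],[1,[0,1,60],0],[1,[0,1,85],0],[1,[0,1,100],0],[1,[0,1,105],0],[1,[0,1,105],0],[0.3,[0,1,105],0],[0,[0,1,105],0],[-0.3,[0,1,105],0],[-0.6,[0,1,105],0],[-0.8,[0,1,105],0],[-0.8,[0,1,105],0],[-0.8,[0,1,105],0],[-0.8,[0,1,105],0],[-0.8,[0,1,105],0]]' 20
```

```text
t: 11.02
eef_pos: [0.5006, -0.2501, 0.1451]
ee_rot: [-3.142, 0.0, -0.451]
force: [-0.8, 0.1, -1.1]
width: 0.0253
gripper_force: 20.0
```

Gripped at 25 mm, with no side load. I lift straight up.

```bash
python3 -m jog '[[-0.8,[0,0,-5],0],[-0.8,[0,0,-15],0],[-0.8,[0,0,-30],0],[-0.8,[0,0,-50],0],[-0.8,[0,0,-70],0],[-0.8,[0,0,-90],0],[-0.8,[0,0,-110],0],[-0.8,[0,0,-130],0],[-0.8,[0,0,-150],0],[-0.8,[0,0,-165],0],[-0.8,[0,0,-170],0],[-0.8,[0,0,-170],0],[-0.8,[0,0,-170],0]]' 20
python3 - <<'E'
from h import *
a=grab('side');b=grab('top')
R=cv2.resize(a['color'][60:330,180:440,::-1],(560,582),interpolation=cv2.INTER_CUBIC)
cv2.imwrite('pics/c6.png',R)
s=status.get_state();p=s['eef_pos']
# expected tip & collar pixels for upright pipettor on the grasp axis
for h_ in (0,50,100,108):print(h_,((proj(a,[p[0],p[1],p[2]-.135+h_/1000])[0]-[180,60])*[560/260,582/270]).round(1))
E
```

```text
t: 12.65
eef_pos: [0.5002, -0.2499, 0.3143]
ee_rot: [3.141, 0.001, -0.451]
force: [-0.8, 0.6, -1.1]
width: 0.0255
gripper_force: 20.0
0 [280.8 377.5]
50 [287.3 338.7]
100 [294.5 295.6]
108 [295.7 288.3]
```

View pics/c6.png

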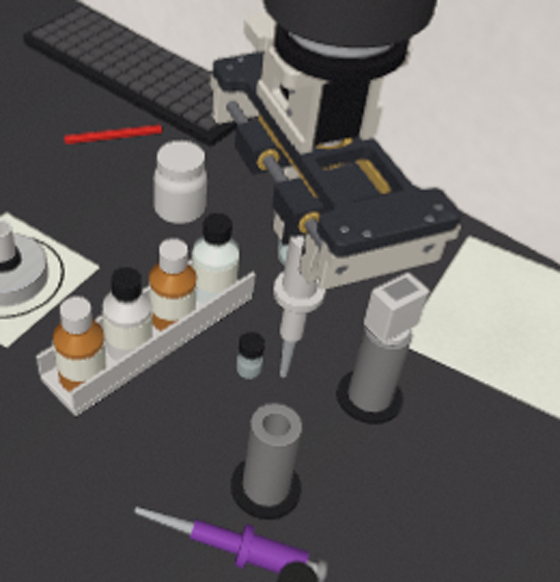

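The pipettor is out of the stand and upright, with its tip at (284,376), a few pixels from where it is predicted on the grip axis. I carry it at 0.18 m tip height over the bottles to above the vial.

```bash
python3 -m jog '[[-0.8,[-4,-8,0],0],[-0.8,[-12,-24,0],0],[-0.8,[-24,-49,0],0],[-0.8,[-38,-78,0],0],[-0.8,[-53,-108,0],0],[-0.8,[-68,-138,0],0],[-0.8,[-83,-168,0],0],[-0.8,[-98,-199,0],0],[-0.8,[-113,-230,0],0],[-0.8,[-128,-261,0],0],[-0.8,[-142,-290,0],0],[-0.8,[-155,-316,0],0],[-0.8,[-166,-338,0],0],[-0.8,[-174,-354,0],0],[-0.8,[-178,-362,0],0],[-0.8,[-179,-364.5,0],0],[-0.8,[-179,-364.5,0],0],[-0.8,[-179,-364.5,0],0],[-0.8,[-179,-364.5,0],0]]' 20
python3 -m jog '[[-0.8,[0,0,10],0],[-0.8,[0,0,25],0],[-0.8,[0,0,40],0],[-0.8,[0,0,50],0],[-0.8,[0,0,55],0],[-0.8,[0,0,55],0],[-0.8,[0,0,55],0]]' 20
python3 - <<'E'
from h import *
a=grab('side');b=grab('top')
s=status.get_state();p=s['eef_pos']
t=proj(a,[p[0],p[1],p[2]-.135])[0]; o=(t-[60,60]).astype(int); print(t,o)
x0,y0=int(t[0])-50,int(t[1])-50
R=cv2.resize(a['color'][y0:y0+100,x0:x0+100,::-1],(600,600),interpolation=cv2.INTER_CUBIC)
cv2.imwrite('pics/c7.png',R); print(x0,y0,((t-[x0,y0])*6+2.5).round(1))
for q in ([.498,.156],[.4967,.1571]): print('mouth pred',((proj(a,[*q,.08])[0]-[x0,y0])*6+2.5).round(1))
E
```

```text
t: 15.12
eef_pos: [0.4983, 0.1555, 0.3152]
ee_rot: [-3.142, -0.0, -0.451]
force: [0.1, -0.2, -1.4]
width: 0.0251
gripper_force: 20.0
t: 16.0
eef_pos: [0.4985, 0.1561, 0.2606]
ee_rot: [-3.141, -0.0, -0.451]
force: [-0.2, -0.0, -1.0]
width: 0.0254
gripper_force: 20.0
[176.40474918 151.65007752] [116  91]
126 101 [304.9 306.4]
mouth pred [319.8 391.7]
mouth pred [315.6 391.9]
```

View pics/c7.png

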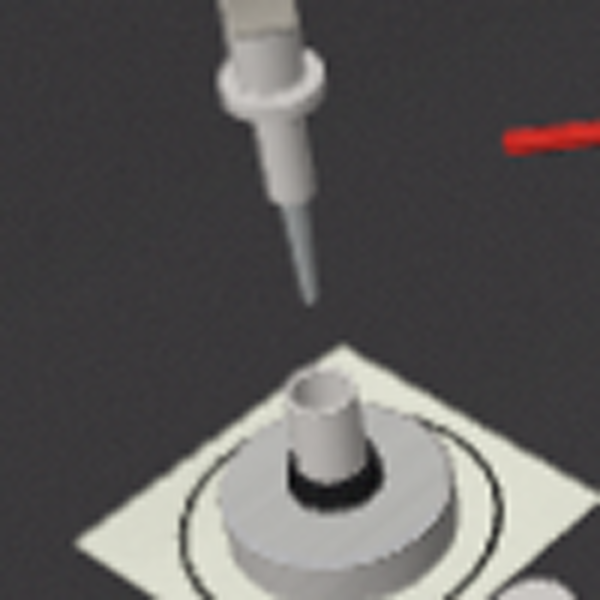

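The tip is at (311,304) and the mouth at (326,390). Both are off from their predictions by the same (+6,-2) px, so that is camera bias and the tip is centred over the opening to within about 1 mm. I lower 31 mm to 15 mm above the rim.

```bash
python3 -m jog '[[-0.8,[0,0,6],0],[-0.8,[0,0,14],0],[-0.8,[0,0,22],0],[-0.8,[0,0,28],0],[-0.8,[0,0,31],0],[-0.8,[0,0,31],0],[-0.8,[0,0,31],0],[-0.8,[0,0,31],0],[-0.8,[0,0,31],0],[-0.8,[0,0,31],0],[-0.8,[0,0,31],0],[-0.8,[0,0,31],0]]' 20
python3 - <<'E'
from h import *
a=grab('side');s=status.get_state();p=s['eef_pos']
t=proj(a,[p[0],p[1],p[2]-.135])[0]; m=proj(a,[.498,.156,.08])[0]
x0,y0=int(t[0])-40,int(t[1])-40
cv2.imwrite('pics/c8.png',cv2.resize(a['color'][y0:y0+80,x0:x0+80,::-1],(640,640)[:2] if 0 else (600,600),interpolation=cv2.INTER_CUBIC))
print(((t-[x0,y0])*7.5+3.2).round(1),((m-[x0,y0])*7.5+3.2).round(1),p,np.abs(s['qd']).max())
E
```

```text
t: 17.6
eef_pos: [0.4983, 0.156, 0.2292]
ee_rot: [3.142, -0.0, -0.451]
force: [0.5, 0.0, -0.9]
width: 0.0257
gripper_force: 20.0
[304.5 307.3] [309.8 339.7] [0.49824794 0.15600542 0.22915365] 0.0012601983693107807
```

View pics/c8.png

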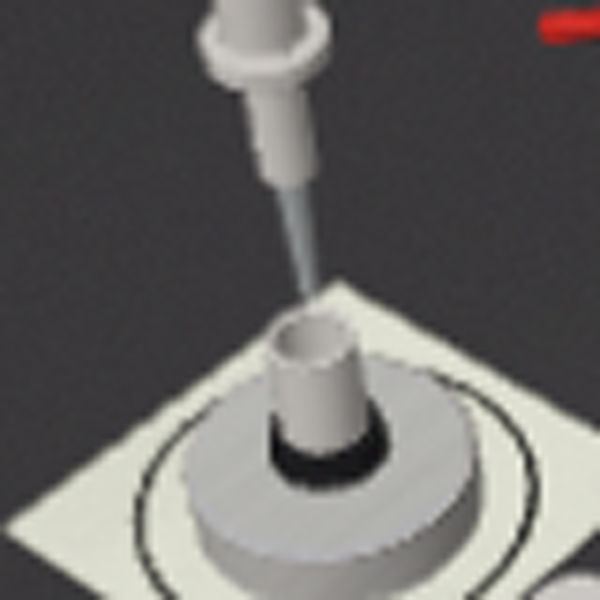

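The tip at about (312,300) sits directly over the mouth at (317,337), about 15 mm above the rim, and the holder is inside the ring. The arm is at rest, so I hand the job in.

```bash
python3 -c "
from station import order
print(order.job_done())"
```

```text
the job is handed in; nothing more can be done
None
```

The job is handed in at about 18 s: the holder's foot is inside the ring, and the gripper holds the pipettor upright about 15 mm above the vial opening, centred to about 1 mm. The purple and pink look-alikes changed position mid-run (purple now lies flat): I saw no contact with them, but can't say why they moved.

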